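# Hook the full drawer box out of the low rack

## Task

One of the three identical grey boxes in the low plywood rack is full of metal, the other two are practically empty: find the full one by feel, tugging the boxes with the long hook, and drag it forward until its front stands at least 3 cm out past the front edge of the rack's top board. Move the boxes only with the hook, never with the gripper, and do not wrench it hard against boxes or rack; the other two must end wholly under the top board. Finally lay the hook down on the bench, clear of the boxes.

Things in the scene. Friction and masses are not known exactly. Their poses are not given: they have to be found in the camera images.
- rack: low fixed plywood rack; origin at bench level below the middle of the top board's front edge, x back, y left, z up. Floor z = 10, running on in front as a ledge to x = -80. Top board from x = 0, underside z = 114, top 129 (tape and gauge on it, x > 90). Three open bays 100 wide at y = 110, 0, -110, panels 10 thick between; back at x = 219. 32 free above a box's lip.
- box_1: grey box, 130 deep (x) x 80 wide x 72 high, walls 4; origin: middle of the front face's lower edge, x back into the rack, z up. Its front wall (x 0 to 4) is the lip; the recess behind it is 38 deep, 72 wide, floored by a fixed cover that hides the contents. The three look alike. Full 0.9 kg: slides at 3.5 to 7 N; empty 0.2 kg: 1 to 1.5 N. Left bay, front 40 to 60 inside.
- box_2: grey box, 130 deep (x) x 80 wide x 72 high, walls 4; origin: middle of the front face's lower edge, x back into the rack, z up. Its front wall (x 0 to 4) is the lip; the recess behind it is 38 deep, 72 wide, floored by a fixed cover that hides the contents. The three look alike. Full 0.9 kg: slides at 3.5 to 7 N; empty 0.2 kg: 1 to 1.5 N. Middle bay, front 40 to 60 inside.
- box_3: grey box, 130 deep (x) x 80 wide x 72 high, walls 4; origin: middle of the front face's lower edge, x back into the rack, z up. Its front wall (x 0 to 4) is the lip; the recess behind it is 38 deep, 72 wide, floored by a fixed cover that hides the contents. The three look alike. Full 0.9 kg: slides at 3.5 to 7 N; empty 0.2 kg: 1 to 1.5 N. Right bay, front 40 to 60 inside.
- hook: L-shaped pull hook lying flat, 0.16 kg. Wooden handle 22 x 22 x 120; origin: middle of its underside, x along the tool to the beak, z up. A 10 thick steel rod at z = 11 runs on to x = 200 and bends square: the beak. Lying flat it passes over a lip; turned about its x by +45 to 50 degrees behind the lip, the beak points down and catches.
- hook_tip (a point): centre of the beak's round end (radius 5), at (200, -40, 11) in the hook's frame: as it lies the beak points level to the hook's -y and is 40 long. The hook's centre of mass is near x = 40

How it is judged:
By the outcome, as a careful person would: the job done as asked, in the order asked, and still so for the second after the job is handed in, with the robot touching nothing.
It also fails if it takes over 69 s, if anything falls off the work surface, if the arm or the gripper's body presses on something with over 40 N, if the wrist force passes 120 N, or if a joint passes its speed limit or range.

## Robot

A 7-joint arm with a two-finger parallel gripper is mounted at the origin on a cart in front of the work surface, level with it; the furniture and walls round the work are solid. World frame = base frame: x ahead of the robot, y to its left, z up, the work surface at z = 0. Lengths are in mm, angles in rad, forces in N, time in s.
With the tool pointing down it reaches from about 425 to 875 mm from the base axis. Payload 8.4 kg.
Tool frame: the origin (TCP) lies midway between the tips of the shut fingers; the grasp point (between the pads) lies 19 mm behind it; z points along the fingers, y is the line along which they close (so a half turn about z gives the same grasp; the last joint's range is limited). The gripper opens to 87 mm and grips with 3 to 60 N. Pads are 19 mm wide; open, the fingers measure 117 mm over their backs; the gripper's body (75 mm by 190 mm) begins 51 mm behind the grasp point.
Start: joints at [-1.381, 0.333, 0.04, 1.465, -0.013, 1.343, -0.059], TCP at [185.122, 623.05, 188.746] pointing down, gripper open.
Joint ranges: [-2.58, 2.58], [-0.38, 2.09], [-1.3, 1.39], [0.25, 2.4], [-1.5, 4.64], [0.08, 2.09], [-2.65, 2.65]. Speed limits (rad/s): [2.22, 2.22, 2.79, 2.79, 3.14, 3.14, 3.14].

## Interface

Orientations are given as [roll, pitch, yaw] about the fixed x, y, z axes, in that order (R = Rz(yaw) Ry(pitch) Rx(roll)).
In Python, from rig import arm gives the robot as it stands.
- The arm moves only by the shell command python3 steer.py 'ROWS' [OPENING] [FORCE]. ROWS is a JSON list of rows, 1 to 12 of them, each an object with the fields tx, ty, tz (the shift in m), drx, dry, drz (a rotation vector in rad); a field left out counts as zero; each row is the pose to reach, as a shift and turn from the pose commanded when the command began, along the tool's axes at that moment; what a row does not reach only later rows make up. A row lasts 1/10 s, in which the tool goes at most 50 mm and 0.15 rad, less where a joint would pass 70% of its speed; a pose out of reach is approached as far as the arm can. OPENING is the opening from 0.0 (shut) to 1.0 (fully open), set as the command begins (- or left out keeps the last). The fingers move at their own pace and stop on an object; FORCE is the grip in N (left out, the last holds). Time passes only in rows, so rows that do not move let the fingers close. It prints the time, the measured TCP pose, the force, the opening and the grip force at its end. Input that does not fit is refused with a message, and nothing moves.
- arm.get_state(): the state, without advancing time (a new reading comes with each control period).
- arm.camera(name): name is "side" or "top"; returns (picture, depth): 480x640x3 uint8, blue, green, red; 480x640 float32, mm along the optical axis (not along the pixel's ray), 0 where there is no reading.
- arm.camera_params(name): a dict with "intrinsics" (3x3 intrinsics, pixels), "rvec" (rotation vector, rad) and "tvec" (3), from world to camera coordinates, as OpenCV has them. Camera axes: x right, y down, z forward; pixel columns grow to the right and rows downward; lengths in mm; the calibration is good to about 2 mm. A picture is of the moment at which its call begins. camera_params takes no time and is no camera call.
- arm.sign_off(): hands the job in; it is judged then, once.
The state is a dict: "time_s": time; "joints": joint angles; "dq": joint speeds; "joint_efforts": joint torques, N m; "ee_pos": TCP position; "orientation": TCP orientation; "contact_force": force on the tool from outside, world axes, zero at the start; "moment": the same for the moment, N m; "gripper_width": opening from 0.0 (shut) to 1.0 (fully open); "finger_force": force on a finger pad.
Only numpy, scipy, OpenCV 4.12 (cv2) and the standard library are available. Lean on these libraries where they do the work, as an engineer would, in place of code of your own. Each camera call takes 0.05 s, during which the arm holds its last target. There are 200 camera calls.

## Working session

There is one attempt and no reset: what is moved stays moved. The work goes in short steps, Python scripts to look and compute and a shell command to move; the robot and the scene stay as the last step left them, time stands still between calls to the robot, and variables do not carry over. Pictures are saved under pics/ and viewed, at most 10 in all, crops included, and the job is handed in when it is done.

```bash
ls; mkdir -p pics; python3 - <<'E'
from rig import arm
import cv2,numpy as np
for n in("side","top"):
    p,d=arm.camera(n); cv2.imwrite(f"pics/{n}0.png",p); np.save(f"{n}0.npy",d)
    c=arm.camera_params(n); print(n,c); R=cv2.Rodrigues(np.array(c["rvec"],float))[0]; print(-R.T@np.array(c["tvec"]).ravel())
print(arm.get_state())
E
```

```text
pics
rig.py
steer.py
side {'intrinsics': array([[591.41885468,   0.        , 317.01837977],
       [  0.        , 591.41885468, 232.11068061],
       [  0.        ,   0.        ,   1.        ]]), 'rvec': array([ 1.9425962 , -0.94804127,  0.54858428]), 'tvec': array([-340.18726809,  267.17951624,  815.5716776 ])}
[-240.39973672 -607.47276503  652.26853281]
top {'intrinsics': array([[445.45436221,   0.        , 319.4005599 ],
       [  0.        , 445.45436221, 238.88205788],
       [  0.        ,   0.        ,   1.        ]]), 'rvec': array([ 2.13791402, -2.10903976,  0.16407591]), 'tvec': array([ 39.41569133, 552.01570401, 910.78957446])}
[387.59451142  28.8977556  992.34469696]
{'time_s': 0.1, 'joints': array([-1.38121   ,  0.33381585,  0.03985042,  1.46616306, -0.01339406,
        1.34329966, -0.05850092]), 'dq': array([ 0.00013543, -0.00094009,  0.00068995, -0.00185499, -0.00074761,
       -0.0010335 , -0.00098795]), 'joint_efforts': array([ 5.05151111e-03, -6.57812333e+01,  1.34071000e+00, -4.04708791e+01,
       -5.99516043e-02,  4.08815243e-02,  7.77760670e-05]), 'ee_pos': array([184.99641016, 622.63456047, 187.9733787 ]), 'orientation': array([-3.14017535e+00,  9.23293763e-05,  2.85281310e+00]), 'contact_force': array([-0.3672511 , -0.61759487,  0.36413478]), 'moment': array([0.01063121, 0.01723946, 0.04111949]), 'finger_force': 0.0, 'gripper_width': 1.001537114705719}
```
View pics/side0.png

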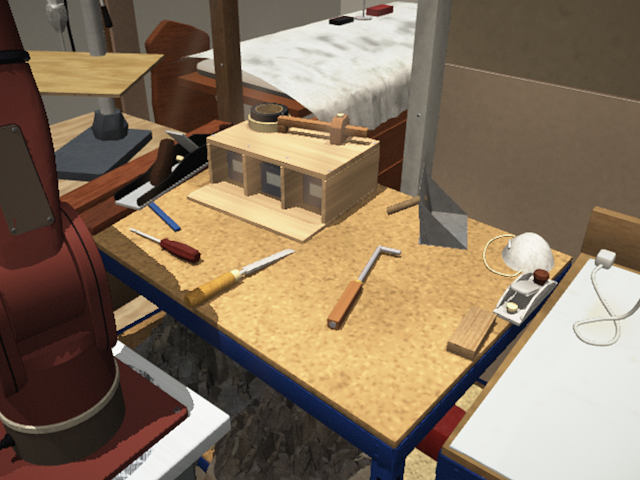

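View pics/top0.png

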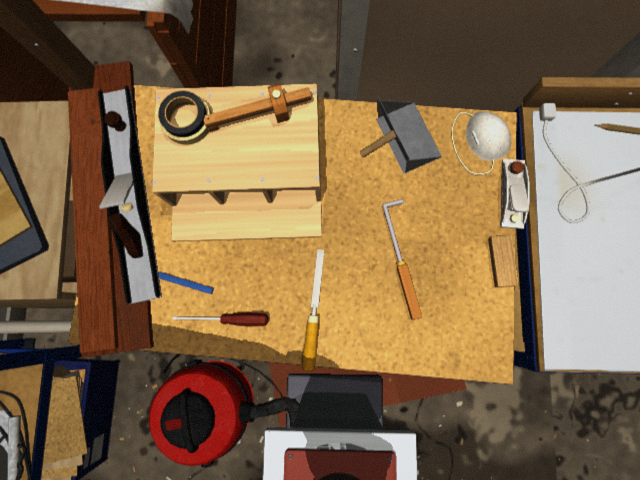

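Side view: the rack is at upper left, with three grey boxes in its bays. The hook lies at (330–400, 245–325). Top view: hook handle runs (402,263)–(417,318), the rod bends at about (386,204) and the beak ends at about (403,201). The rack's ledge front corners are about (172,240) and (322,236).

```bash
cat > h.py <<'E'
import cv2,numpy as np
from rig import arm
from scipy.spatial.transform import Rotation as Ro
P={n:arm.camera_params(n) for n in("side","top")}
def cam(n):
    c=P[n];R=cv2.Rodrigues(np.array(c["rvec"],float))[0];t=np.array(c["tvec"],float).ravel()
    return np.array(c["intrinsics"]),R,-R.T@t
def ray(n,uv):
    K,R,o=cam(n);uv=np.atleast_2d(np.array(uv,float))
    d=np.c_[uv,np.ones(len(uv))]@np.linalg.inv(K).T@R
    return o,d
def onz(n,uv,z):
    o,d=ray(n,uv);return o+d*((z-o[2])/d[:,2])[:,None]
def dep(n,D):
    vv,uu=np.mgrid[:480,:640];o,d=ray(n,np.c_[uu.ravel(),vv.ravel()])
    X=o+d*D.ravel()[:,None];X[D.ravel()<=0]=np.nan;return X.reshape(480,640,3)
def tri(uv1,uv2):
    o1,d1=ray("side",uv1);o2,d2=ray("top",uv2);out=[]
    for a,b in zip(d1,d2):
        s=np.linalg.lstsq(np.c_[a,-b],o2-o1,rcond=None)[0];p,q=o1+a*s[0],o2+b*s[1]
        out.append(np.r_[(p+q)/2,np.linalg.norm(p-q)])
    return np.array(out)
def proj(n,X):
    K,R,o=cam(n);c=(np.atleast_2d(X)-o)@R.T@K.T;return c[:,:2]/c[:,2:]
E
cat > m.py <<'E'
from h import *
np.set_printoptions(precision=1,suppress=True)
for n,roi in(("top",(370,190,430,330)),("side",(320,240,410,335))):
    p=cv2.imread(f"pics/{n}0.png");X=dep(n,np.load(f"{n}0.npy"))
    hsv=cv2.cvtColor(p,cv2.COLOR_BGR2HSV);m=np.zeros((480,640),bool);x0,y0,x1,y1=roi;m[y0:y1,x0:x1]=1
    steel=m&(hsv[...,1]<70);wood=m&(hsv[...,0]<13)&(hsv[...,1]>120)
    for nm,k in(("steel",steel),("wood",wood)):
        k=cv2.morphologyEx(k.astype(np.uint8),cv2.MORPH_OPEN,np.ones((2,2)))
        l,lab,st,_=cv2.connectedComponentsWithStats(k);i=1+np.argmax(st[1:,4]);k=lab==i
        v,u=np.nonzero(k);uv=np.c_[u,v]
        print(n,nm,st[i],"z med/90",np.nanpercentile(X[k][:,2],[10,50,90]))
        if nm=="wood":
            r=cv2.minAreaRect(uv.astype(np.float32));print(r)
            Q=X[k];Q=Q[Q[:,2]>15];print("wood top rect",cv2.minAreaRect(Q[:,:2].astype(np.float32)))
            print("z plane",onz(n,cv2.boxPoints(r),22)[:,:2])
        else:
            W=X[k];W=W[W[:,2]>6];print("steel ends: farx",W[np.argmax(W[:,0])],"minx",W[np.argmin(W[:,0])],"miny",W[np.argmin(W[:,1])],"maxy",W[np.argmax(W[:,1])])
            print(onz(n,[uv[np.argmin(v)],uv[np.argmax(v)],uv[np.argmax(u)],uv[np.argmin(u)]],11)[:,:2])
    # rack from depth
    if n=="top":
        Z=X[...,2]
        for a,b in((119,139),(4,16)):
            k=((Z>a)&(Z<b)).astype(np.uint8);k[:,340:]=0;k[:,:140]=0;k[:80]=0
            k=cv2.morphologyEx(k,cv2.MORPH_OPEN,np.ones((7,7)))
            l,lab,st,_=cv2.connectedComponentsWithStats(k);i=1+np.argmax(st[1:,4]);k=lab==i
            W=X[k];print("plane",a,b,st[i],"z",np.median(W[:,2]))
            print(cv2.boxPoints(cv2.minAreaRect(W[:,:2].astype(np.float32))))
            us=range(st[i][0]+8,st[i][0]+st[i][2]-8)
            e=np.array([[u,np.nonzero(k[:,u])[0].max()+.5] for u in us])
            E=onz(n,e,np.median(W[:,2]));f=np.polyfit(E[:,1],E[:,0],1);print("front edge x=%.4f*y+%.1f"%tuple(f),"resid",np.std(E[:,0]-np.polyval(f,E[:,1])))
E
python3 m.py
```

```text
top steel [384 200  21  62 321] z med/90 [ 0.3 14.4 17.3]
steel ends: farx [ 649.6 -140.4   10.4] minx [ 509.1 -131.8   21.1] miny [ 649.6 -140.4   10.4] maxy [629.4 -96.7  14.9]
[[ 649.4 -138. ]
 [ 510.4 -129.1]
 [ 647.1 -142.5]
 [ 637.3  -97.3]]Traceback (most recent call last):
  File "m.py", line 9, in <module>
    l,lab,st,_=cv2.connectedComponentsWithStats(k);i=1+np.argmax(st[1:,4]);k=lab==i
                                                       ~~~~~~~~~^^^^^^^^^^
    return _wrapfunc(a, 'argmax', axis=axis, out=out, **kwds)
    return bound(*args, **kwds)
ValueError: attempt to get argmax of an empty sequence
```

```bash
python3 - <<'E'
import cv2
for n,pts in(("top",[(410,290),(408,280),(440,290)]),("side",[(345,305),(349,295),(380,320)])):
    h=cv2.cvtColor(cv2.imread(f"pics/{n}0.png"),cv2.COLOR_BGR2HSV)
    print([h[v,u] for u,v in pts])
E
sed -i 's/(hsv\[...,0\]<13)&(hsv\[...,1\]>120)/(hsv[...,0]<14)\&(hsv[...,1]>160)/' m.py; python3 m.py
```

```text
[array([ 14, 191, 198], dtype=uint8), array([ 14, 186, 202], dtype=uint8), array([ 17, 156, 199], dtype=uint8)]
[array([ 14, 153, 213], dtype=uint8), array([ 14, 153, 212], dtype=uint8), array([ 17, 129, 204], dtype=uint8)]
top steel [384 200  21  62 321] z med/90 [ 0.3 14.4 17.3]
steel ends: farx [ 649.6 -140.4   10.4] minx [ 509.1 -131.8   21.1] miny [ 649.6 -140.4   10.4] maxy [629.4 -96.7  14.9]
[[ 649.4 -138. ]
 [ 510.4 -129.1]
 [ 647.1 -142.5]
 [ 637.3  -97.3]]Traceback (most recent call last):
  File "m.py", line 9, in <module>
    l,lab,st,_=cv2.connectedComponentsWithStats(k);i=1+np.argmax(st[1:,4]);k=lab==i
                                                       ~~~~~~~~~^^^^^^^^^^
    return _wrapfunc(a, 'argmax', axis=axis, out=out, **kwds)
    return bound(*args, **kwds)
ValueError: attempt to get argmax of an empty sequence
```

```bash
sed -i 's/(hsv\[...,0\]<14)&(hsv\[...,1\]>160)/(hsv[...,0]<16)\&(hsv[...,1]>140)\&(np.abs(X[...,2]-22)<14)/' m.py; python3 m.py
```

```text
top steel [384 200  21  62 321] z med/90 [ 0.3 14.4 17.3]
steel ends: farx [ 649.6 -140.4   10.4] minx [ 509.1 -131.8   21.1] miny [ 649.6 -140.4   10.4] maxy [629.4 -96.7  14.9]
[[ 649.4 -138. ]
 [ 510.4 -129.1]
 [ 647.1 -142.5]
 [ 637.3  -97.3]]
top wood [399 265  23  55 574] z med/90 [18.5 21.3 23.5]
((409.9400939941406, 292.49346923828125), (55.081390380859375, 10.819157600402832), 74.40719604492188)
wood top rect ((442.4508056640625, -149.82766723632812), (115.8418960571289, 22.78396987915039), 15.023204803466797)
z plane [[ 494.8 -123.5]
 [ 501.5 -146.2]
 [ 387.9 -175.6]
 [ 381.5 -153.3]]
plane 119 139 [  152   102   168    91 11142] z 128.21838967374862
[[628.1 386.2]
 [644.7  46.2]
 [828.4  55.2]
 [811.8 395.2]]
front edge x=-0.0422*y+645.6 resid 2.0050513314037053
plane 4 16 [ 172  189  150   52 6714] z 9.188440413191984
[[550.6 382.1]
 [565.2  43.2]
 [677.2  48. ]
 [662.6 386.9]]
front edge x=-0.0441*y+567.7 resid 2.0588156048099866
side steel [359 247  43  35 288] z med/90 [ 1.9 12.9 15.6]
steel ends: farx [ 651.3 -138.8   11.4] minx [ 510.3 -132.9   19.3] miny [ 646.5 -139.3   11.6] maxy [634.2 -95.4  12.1]
[[ 640.2  -94. ]
 [ 521.  -132.8]
 [ 651.8 -138.6]
 [ 522.8 -124.9]]
side wood [329 282  34  45 634] z med/90 [ 9.1 20.1 22.1]
((346.39324951171875, 303.87078857421875), (14.309972763061523, 49.18390655517578), 32.0053825378418)
wood top rect ((444.0876159667969, -150.65135192871094), (117.89877319335938, 19.81753158569336), 14.930537223815918)
z plane [[ 378.2 -159. ]
 [ 502.7 -125.4]
 [ 497.  -155.8]
 [ 375.1 -186. ]]
```

```bash
cat >> h.py <<'E'
np.set_printoptions(precision=3,suppress=True)
RO=np.array([636.8,216.1,0]);RR=Ro.from_euler("z",.043)
def to_rack(X):return RR.inv().apply(np.asarray(X)-RO)
def from_rack(X):return RR.apply(np.asarray(X))+RO
def row(pos,rpy,p=None,o=None):
    "row from the current (measured) pose to the world TCP pose"
    s=arm.get_state();p=s["ee_pos"] if p is None else p;R0=Ro.from_euler("xyz",s["orientation"] if o is None else o)
    R1=Ro.from_euler("xyz",rpy);return np.r_[R0.inv().apply(np.array(pos)-p),(R0.inv()*R1).as_rotvec()]
E
python3 - <<'E'
from h import *
for n in("side","top"):
    p=cv2.imread(f"pics/{n}0.png");X=dep(n,np.load(f"{n}0.npy"));r=to_rack(X.reshape(-1,3)).reshape(X.shape)
    s=cv2.cvtColor(p,cv2.COLOR_BGR2HSV)[...,1]
    for b,y in((1,110),(2,0),(3,-110)):
        k=(np.abs(r[...,1]-y)<48)&(r[...,0]>15)&(r[...,0]<110)&(r[...,2]>14)&(r[...,2]<95)&(s<75)
        q=r[k]
        if len(q)<10: print(n,b,len(q));continue
        f=q[(q[:,2]<74)&(q[:,2]>20)]
        print(n,b,len(q),"x pct",np.percentile(f[:,0],[5,25,50,75,95]),"y",np.percentile(f[:,1]-y,[0,2,98,100]),"z",np.percentile(q[:,2],[2,90,98,100]))
        print("  slope x(y)",np.polyfit(f[:,1],f[:,0],1))
print(arm.get_state()["ee_pos"])
for t in(([430,380,220],[np.pi,0,1.9]),([510,60,200],[np.pi,0,.9]),([477,-141,120],[np.pi,0,.262])): print(row(*t))
E
```

```text
side 1 290 x pct [44.349 46.571 47.924 49.131 51.002] y [-4.725 -2.231 42.576 43.885] z [17.806 77.892 81.504 83.077]
  slope x(y) [ 0.086 36.917]
side 2 563 x pct [39.338 41.189 42.392 43.9   81.2  ] y [-17.999 -14.766  42.205  45.411] z [15.76  76.334 81.153 82.773]
  slope x(y) [ 0.289 41.493]
side 3 281 x pct [51.357 52.961 54.553 55.758 57.456] y [-11.06   -9.524  36.316  38.038] z [20.112 73.314 80.425 82.828]
  slope x(y) [ 0.04  58.226]
top 1 0
top 2 0
top 3 0
[184.996 622.635 187.973]
[-303.96  -162.86   -31.768   -0.001    0.001    0.953]
[-471.775 -446.798  -11.35    -0.001    0.001    1.953]
[-497.376 -648.76    68.939   -0.       0.002    2.591]
```

```bash
python3 - <<'E'
import cv2
p=cv2.imread("pics/side0.png")[90:250,180:390];cv2.imwrite("pics/c0.png",cv2.resize(p,None,fx=3.6,fy=3.6,interpolation=2))
E
```

```text
(no output)
```

View pics/c0.png

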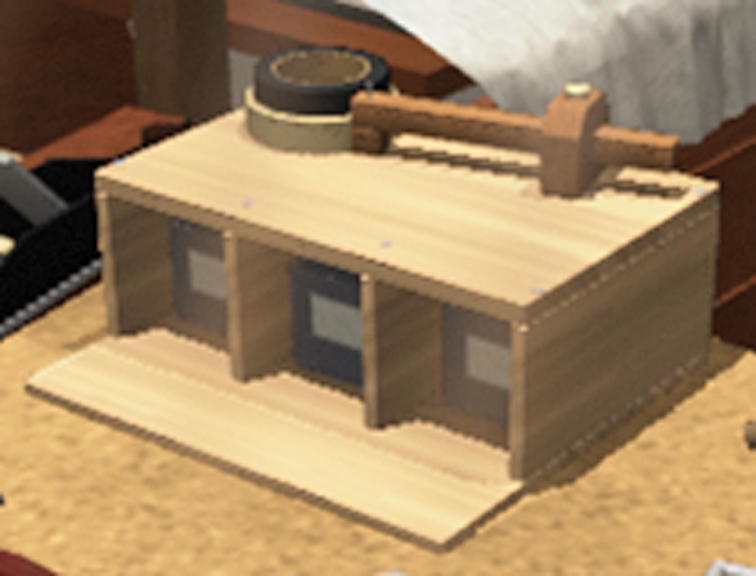

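The crop shows the box fronts recessed in all three bays (left at about (200,275), middle (330,325), right (480,360)). Depth puts the fronts at rack x ≈ 47, 42 and 54. Next I move to the hook.

Units first: shifts go in m. So -54 mm is -0.054, -20 mm is -0.02.

```bash
python3 steer.py '[{"tx":-0.05, "ty":-0.027, "tz":-0.005, "drz":0.15}, {"tx":-0.1, "ty":-0.054, "tz":-0.01, "drz":0.3}, {"tx":-0.152, "ty":-0.081, "tz":-0.016, "drz":0.45}, {"tx":-0.203, "ty":-0.109, "tz":-0.022, "drz":0.6}, {"tx":-0.254, "ty":-0.136, "tz":-0.027, "drz":0.75}, {"tx":-0.304, "ty":-0.163, "tz":-0.032, "drz":0.9}, {"tx":-0.338, "ty":-0.22, "tz":-0.028, "drz":1.05}, {"tx":-0.372, "ty":-0.276, "tz":-0.024, "drz":1.2}, {"tx":-0.405, "ty":-0.333, "tz":-0.02, "drz":1.35}, {"tx":-0.439, "ty":-0.39, "tz":-0.016, "drz":1.5}, {"tx":-0.472, "ty":-0.447, "tz":-0.011, "drz":1.65}, {"tx":-0.472, "ty":-0.447, "tz":-0.011, "drz":1.8}]' 0.7 && python3 - <<'E'
from h import *
print(row([477,-141,60],[np.pi,0,.262]),arm.get_state()["joints"])
E
```

```text
time_s: 1.3
ee_pos: [491.7, 127.2, 203.9]
orientation: [-3.141, -0.0, 1.047]
contact_force: [1.8, 0.0, 0.2]
gripper_width: 0.7
finger_force: 0.0
[-239.566  121.562  143.838   -0.       0.       0.785] [-0.892  0.018  0.565  1.806 -0.01   1.32  -0.848]
```

```bash
python3 steer.py '[{"tx":-0.04, "ty":0.02, "tz":0.015, "drz":0.13}, {"tx":-0.08, "ty":0.04, "tz":0.03, "drz":0.26}, {"tx":-0.12, "ty":0.061, "tz":0.06, "drz":0.39}, {"tx":-0.16, "ty":0.081, "tz":0.08, "drz":0.52}, {"tx":-0.2, "ty":0.101, "tz":0.1, "drz":0.65}, {"tx":-0.24, "ty":0.1215, "tz":0.115, "drz":0.785}, {"tx":-0.24, "ty":0.1215, "tz":0.115, "drz":0.785}, {"tx":-0.24, "ty":0.1215, "tz":0.115, "drz":0.785}, {"tx":-0.24, "ty":0.1215, "tz":0.115, "drz":0.785}]' && python3 - <<'E'
from h import *
print(row([477,-141,3],[np.pi,0,.262]),arm.get_state()["joints"])
for n in("side","top"):
    p,d=arm.camera(n);cv2.imwrite(f"pics/{n}1.png",p)
cv2.imwrite("pics/c1.png",np.hstack([cv2.resize(cv2.imread("pics/side1.png")[130:370,240:440],None,fx=2,fy=2),cv2.resize(cv2.imread("pics/top1.png")[150:390,320:500],None,fx=2,fy=2)]))
E
```

```text
time_s: 2.2
ee_pos: [478.7, -138.4, 89.2]
orientation: [-3.141, -0.0, 0.27]
contact_force: [0.4, -0.1, 0.2]
gripper_width: 0.699
finger_force: 0.0
[-2.304  2.039 86.215 -0.    -0.     0.008] [-0.59   0.121  0.845  1.985 -0.103  1.079 -1.001]
```

View pics/c1.png

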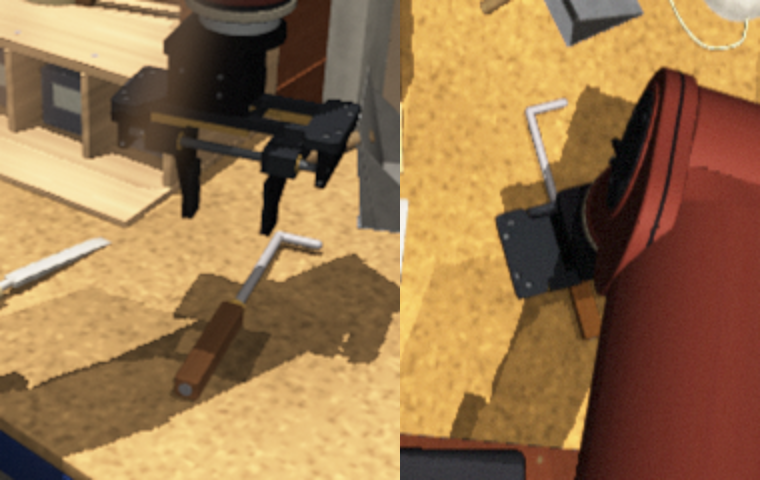

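The gripper is above the handle and aligned with it (side crop: fingers at (190,215) and (268,230) straddle the handle line). I'll descend and grip.

Scaled: -2 mm is -0.002, 2 mm is 0.002.

```bash
python3 steer.py '[{"tx":-0.002, "ty":0.002, "tz":0.03, "drz":0.008}, {"tx":-0.002, "ty":0.002, "tz":0.06, "drz":0.008}, {"tx":-0.002, "ty":0.002, "tz":0.078, "drz":0.008}, {"tx":-0.002, "ty":0.002, "tz":0.086, "drz":0.008}, {"tx":-0.002, "ty":0.002, "tz":0.086, "drz":0.008}, {"tx":-0.002, "ty":0.002, "tz":0.086, "drz":0.008}]' && python3 steer.py '[{}, {}, {}, {}, {}, {}]' 0 55
```

```text
time_s: 2.9
ee_pos: [477.8, -141.7, 4.0]
orientation: [3.141, -0.001, 0.261]
contact_force: [-0.5, 0.2, 0.2]
gripper_width: 0.702
finger_force: 0.0
time_s: 3.5
ee_pos: [477.0, -141.9, 3.2]
orientation: [3.142, -0.0, 0.26]
contact_force: [-0.7, 0.5, -0.3]
gripper_width: 0.237
finger_force: 0.0
```

Scaled: -60 mm is -0.06, -40 mm is -0.04.

```bash
python3 steer.py '[{}, {}, {}]' && python3 steer.py '[{"tz":-0.015}, {"tz":-0.04}, {"tz":-0.06}, {"tz":-0.06}, {"tz":-0.06}]' && python3 - <<'E'
from h import *
for n in("side","top"):
    p,d=arm.camera(n);cv2.imwrite(f"pics/{n}2.png",p);np.save(f"{n}2.npy",d)
cv2.imwrite("pics/c2.png",np.hstack([cv2.resize(cv2.imread("pics/side2.png")[130:370,240:440],None,fx=2,fy=2),cv2.resize(cv2.imread("pics/top2.png")[150:390,320:500],None,fx=2,fy=2)]))
E
```

```text
time_s: 3.8
ee_pos: [477.0, -141.9, 3.1]
orientation: [3.142, 0.0, 0.26]
contact_force: [0.4, 0.1, -0.2]
gripper_width: 0.027
finger_force: 0.0
time_s: 4.3
ee_pos: [477.5, -141.7, 63.9]
orientation: [-3.141, -0.002, 0.26]
contact_force: [-0.1, 0.4, 0.1]
gripper_width: 0.007
finger_force: 0.0
```

View pics/c2.png

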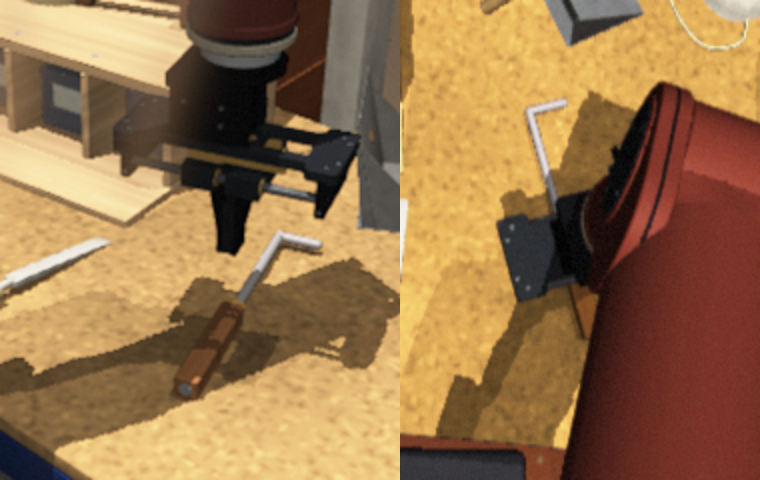

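Fingers shut empty: they end at crop (228,250) and the handle hasn't moved. I'll check the TCP's projection against the image.

```bash
python3 - <<'E'
from h import *
s=arm.get_state();print(s["ee_pos"],s["gripper_width"])
print("TCP in side crop",(proj("side",s["ee_pos"])-[240,130])*2, "top",(proj("top",s["ee_pos"])-[320,150])*2)
H=np.array([[443.2-60*.966,-150.2-60*.259,11],[443.2+60*.966,-150.2+60*.259,11],[477,-141.1,11],[477,-141.1,3]])
print("handle ends side",(proj("side",H)-[240,130])*2)
for n,k in(("side",np.load("side2.npy")),):
    X=dep(n,k);v,u=np.mgrid[225:256,338:362];q=X[225:256,338:362].reshape(-1,3);q=q[(q[:,2]>50)&(q[:,2]<120)&(q[:,0]<540)]
    print(len(q),q[np.argsort(q[:,2])[:8]])
E
```

```text
[ 476.607 -141.68    62.828] 0.0061177646569178816
TCP in side crop [[226.957 280.717]] top [[178.563 248.273]]
handle ends side [[185.811 391.115]
 [233.573 312.695]
 [224.29  327.864]
 [223.934 334.996]]
131 [[ 468.969 -140.038   98.159]
 [ 466.434 -137.625   98.474]
 [ 470.851 -144.916   99.182]
 [ 464.307 -136.994   99.307]
 [ 469.624 -143.684   99.309]
 [ 466.407 -139.687   99.329]
 [ 468.509 -142.38    99.349]
 [ 475.412 -152.093   99.771]]
```

By depth the finger tips sit at z ≈ 98 while the reported TCP z is 63, so the reported height is about 34 mm too low. I'll descend by measured tip height rather than by the reported value.

```bash
cat >> h.py <<'E'
def tipz(D,p,c,lo=-5,rad=60):
    "lowest dark (finger) points near c=(x,y), side view"
    X=dep("side",D);g=p.max(2)<45;k=g&(np.hypot(X[...,0]-c[0],X[...,1]-c[1])<rad)&(X[...,2]>lo)
    q=X[k];q=q[np.argsort(q[:,2])];return np.percentile(q[:,2],[0,1,3]),q[:6]
E
python3 steer.py '[{"tz":0.01}, {"tz":0.03}, {"tz":0.05}, {"tz":0.066}, {"tz":0.066}, {"tz":0.066}]' 0.7 && python3 - <<'E'
from h import *
p,d=arm.camera("side");s=arm.get_state();np.save("side3.npy",d);cv2.imwrite("pics/side3.png",p)
print(s["ee_pos"],tipz(d,p,s["ee_pos"],lo=24))
print(tipz(np.load("side2.npy"),cv2.imread("pics/side2.png"),[477,-141],lo=80))
cv2.imwrite("pics/c3.png",cv2.resize(p[180:360,270:430],None,fx=3,fy=3))
E
```

```text
time_s: 5.0
ee_pos: [476.3, -142.3, -3.4]
orientation: [3.141, 0.002, 0.259]
contact_force: [-0.2, 0.6, 1.4]
gripper_width: 0.465
finger_force: 0.0
[ 476.953 -142.241   -2.789] (array([29.018, 39.52 , 55.371]), array([[ 463.954, -120.786,   29.018],
       [ 474.244, -165.219,   30.302],
       [ 463.447, -123.295,   30.445],
       [ 474.194, -171.508,   31.073],
       [ 475.073, -168.801,   31.475],
       [ 461.242, -118.265,   31.619]]))
(array([ 98.159, 107.962, 124.261]), array([[ 468.969, -140.038,   98.159],
       [ 466.434, -137.625,   98.474],
       [ 469.742, -147.765,   98.876],
       [ 470.851, -144.916,   99.182],
       [ 469.624, -143.684,   99.309],
       [ 468.509, -142.38 ,   99.349]]))
```

View pics/c3.png

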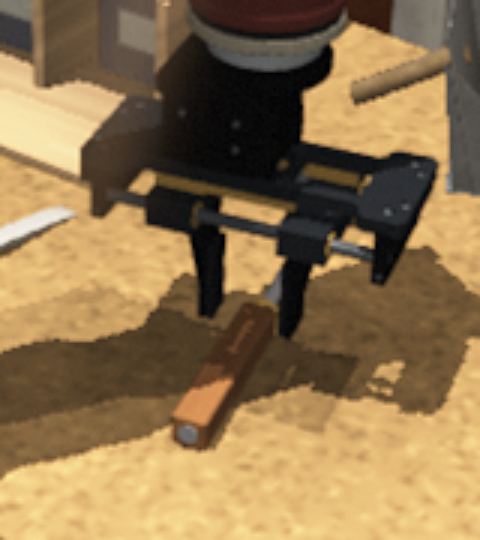

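The fingers straddle the handle (crop (210,310) and (288,330)) with tips at z ≈ 29, so I'll lower 24 mm more.

Scaled: 24 mm is 0.024, 15 mm is 0.015.

```bash
python3 steer.py '[{"tz":0.008}, {"tz":0.015}, {"tz":0.02}, {"tz":0.024}, {"tz":0.024}, {"tz":0.024}]' 0.7 && python3 steer.py '[{}, {}, {}, {}, {}, {}, {}]' 0 55
```

```text
time_s: 5.65
ee_pos: [477.0, -142.0, -26.9]
orientation: [3.141, 0.0, 0.26]
contact_force: [-0.1, 1.0, 0.4]
gripper_width: 0.702
finger_force: 0.0
time_s: 6.35
ee_pos: [477.0, -141.7, -26.8]
orientation: [-3.141, 0.0, 0.26]
contact_force: [0.7, 1.2, 0.7]
gripper_width: 0.248
finger_force: 55.0
```

```bash
cat >> h.py <<'E'
def tgt(rx,ry,z,th=0.,zoff=None):
    "row to put TCP at rack (rx,ry), reported height z, turned th about hook x"
    p=from_rack([rx,ry,z]);R=Ro.from_euler("z",.043)*Ro.from_euler("x",np.pi+th)
    return row(p,R.as_euler("xyz"))
E
python3 - <<'E'
from h import *
print(tgt(-205,-93,60),from_rack([-205,-93,60]),arm.get_state()["joints"])
E
```

```text
[  26.148 -258.033  -86.773   -0.       0.       0.217] [435.987 114.374  60.   ] [-0.486  0.333  0.786  2.082 -0.315  0.845 -0.827]
```

```bash
python3 steer.py '[{"tx":-0.01, "tz":-0.02}, {"tx":-0.02, "tz":-0.05}, {"tx":-0.02, "ty":-0.03, "tz":-0.08, "drz":0.05}, {"tx":-0.012, "ty":-0.075, "tz":-0.087, "drz":0.1}, {"tx":-0.003, "ty":-0.12, "tz":-0.087, "drz":0.15}, {"tx":0.007, "ty":-0.165, "tz":-0.087, "drz":0.2}, {"tx":0.017, "ty":-0.21, "tz":-0.087, "drz":0.217}, {"tx":0.026, "ty":-0.245, "tz":-0.087, "drz":0.217}, {"tx":0.026, "ty":-0.258, "tz":-0.087, "drz":0.217}, {"tx":0.026, "ty":-0.258, "tz":-0.087, "drz":0.217}, {"tx":0.026, "ty":-0.258, "tz":-0.087, "drz":0.217}]' && python3 - <<'E'
from h import *
for n in("side","top"):
    p,d=arm.camera(n);cv2.imwrite(f"pics/{n}4.png",p);np.save(f"{n}4.npy",d)
cv2.imwrite("pics/c4.png",np.hstack([cv2.resize(cv2.imread("pics/side4.png")[110:310,200:390],None,fx=2.1,fy=2.1),cv2.resize(cv2.imread("pics/top4.png")[150:350,220:400],None,fx=2.1,fy=2.1)]))
s=arm.get_state();print(s["joints"],to_rack(s["ee_pos"]));t=from_rack([-40,-93,98]);print("expected bend: side",(proj("side",t)-[200,110])*2.1,"top",(proj("top",t)-[220,150])*2.1+[399,0])
E
```

```text
time_s: 7.45
ee_pos: [435.8, 113.0, 59.9]
orientation: [3.141, 0.0, 0.042]
contact_force: [0.6, -0.3, -2.2]
gripper_width: 0.248
finger_force: 55.0
[-0.978  0.027  0.644  2.113 -0.019  1.008 -1.854] [-205.039  -94.83    60.051]
expected bend: side [[177.212 158.307]] top [[531.809 127.487]]
```

View pics/c4.png

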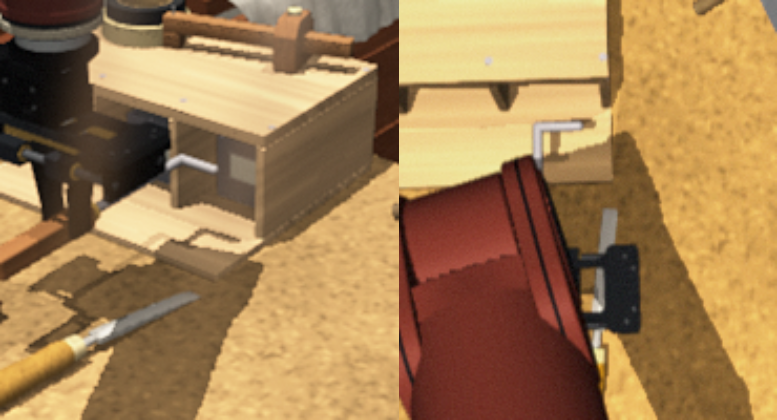

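The hook is held level. Bend at side (285,185) / top (287,209), tip at about side (303,190) / top (306,210). I'll triangulate these.

```bash
python3 - <<'E'
from h import *
B={}
for n,roi in(("side",(277,176,312,200)),("top",(280,203,315,232))):
    p=cv2.imread(f"pics/{n}4.png");X=dep(n,np.load(f"{n}4.npy"));x0,y0,x1,y1=roi
    r=to_rack(X.reshape(-1,3)).reshape(X.shape)
    s=cv2.cvtColor(p,cv2.COLOR_BGR2HSV);m=np.zeros((480,640),bool);m[y0:y1,x0:x1]=1
    k=m&(s[...,1]<70)&(s[...,2]>100)&(r[...,0]<-5)&(r[...,2]>70)&(r[...,2]<125)
    q=r[k];print(n,len(q),"x",np.percentile(q[:,0],[1,50,99]),"y",np.percentile(q[:,1],[1,50,99]),"z",np.percentile(q[:,2],[5,50,95]))
    rod=q[np.abs(q[:,0]+40)<9];print(" beak z(y):",np.polyfit(rod[:,1],rod[:,2],1),"x",np.median(rod[:,0]))
    a=q[q[:,0]<-50]
    if len(a)>10: print(" rod z(x), y(x):",np.polyfit(a[:,0],a[:,2],1),np.polyfit(a[:,0],a[:,1],1))
T=tri([[284.8,184.8],[302.9,190]],[[287.1,209.5],[306.2,210]]);print(to_rack(T[:,:3]),T[:,3])
E
```

```text
side 94 x [-64.593 -41.294 -34.341] y [-139.29  -111.683  -93.838] z [ 96.45  100.549 102.496]
 beak z(y): [  0.022 102.555] x -40.22520218285818
 rod z(x), y(x): [  0.017 102.201] [  0.13  -91.214]
top 161 x [-78.187 -41.628 -34.622] y [-140.973 -102.754  -94.449] z [ 98.109 101.133 103.86 ]
 beak z(y): [  0.021 103.498] x -39.78779798266092
 rod z(x), y(x): [ -0.017 100.48 ] [  0.053 -94.554]
[[ -40.858  -98.931  101.905]
 [ -40.594 -140.942  101.767]] [6.492 1.   ]
```

Beak is level at z ≈ 97, rod y ≈ -98. Inserting into the right bay.

Scaled: 116 mm is 0.116, 60 mm is 0.06.

```bash
python3 steer.py '[{"tx":0.015, "ty":-0.006}, {"tx":0.035, "ty":-0.006}, {"tx":0.06, "ty":-0.006}, {"tx":0.085, "ty":-0.006}, {"tx":0.105, "ty":-0.006}, {"tx":0.116, "ty":-0.006}, {"tx":0.116, "ty":-0.006}, {"tx":0.116, "ty":-0.006}]' && python3 - <<'E'
from h import *
s=arm.get_state();print(s["joints"],to_rack(s["ee_pos"]))
# turn 0.82 about the rod axis: rod is 38 mm behind TCP if offset is in the tool, 4 if not
for h in(38,4):
    th=.82;c=np.array([0,0,-h]);print(h,c-Ro.from_euler("x",th).apply(c))
E
```

```text
time_s: 8.35
ee_pos: [550.8, 124.2, 59.9]
orientation: [3.141, 0.001, 0.042]
contact_force: [-0.1, -0.6, -1.4]
gripper_width: 0.246
finger_force: 55.0
[-0.86   0.309  0.662  1.854 -0.217  1.052 -1.642] [-89.831 -88.14   59.874]
38 [  0.    -27.784 -12.076]
4 [ 0.    -2.925 -1.271]
```

```bash
cat >> h.py <<'E'
def rod(tag=None,lo=-60,hi=-6,zr=(75,125)):
    "rod's surface outside the rack, both views, rack frame"
    for n in("side","top"):
        p,d=arm.camera(n);r=to_rack(dep(n,d).reshape(-1,3)).reshape(480,640,3)
        if tag: cv2.imwrite(f"pics/{n}{tag}.png",p);np.save(f"{n}{tag}.npy",d)
        s=cv2.cvtColor(p,cv2.COLOR_BGR2HSV)[...,1]
        k=(r[...,0]>lo)&(r[...,0]<hi)&(r[...,2]>zr[0])&(r[...,2]<zr[1])&(s<90)
        q=r[k];print(n,len(q),*( [np.round(np.percentile(q[:,i],[5,50,95]),1) for i in(1,2)] if len(q)>5 else []))
        if len(q)>20: print("   z(x)",np.polyfit(q[:,0],q[:,2],1),"y(x)",np.polyfit(q[:,0],q[:,1],1))
E
python3 - <<'E'
from h import *
rod()
E
python3 steer.py '[{"drx":0.1}, {"drx":0.2}, {"drx":0.3}, {"drx":0.3}, {"drx":0.3}]'; python3 - <<'E'
from h import *
rod("5");print(arm.get_state()["joints"])
E
```

```text
side 117 [-94.4 222.4 269. ] [ 76.7 102.7 122.6]
   z(x) [  0.298 111.634] y(x) [  8.43  300.141]
top 145 [217.4 240.4 281.7] [ 75.5 112.7 124.3]
   z(x) [  0.495 112.974] y(x) [  0.34  255.057]
time_s: 8.95
ee_pos: [551.1, 124.3, 60.2]
orientation: [-2.843, 0.001, 0.041]
contact_force: [0.4, -0.1, -0.2]
gripper_width: 0.243
finger_force: 55.0
side 101 [-105.4  232.7  270. ] [ 76.  111.1 123.5]
   z(x) [  0.314 111.353] y(x) [  5.067 249.592]
top 151 [218.2 245.5 281.6] [ 75.8 114.9 124. ]
   z(x) [  0.522 114.518] y(x) [  0.224 253.429]
[-0.612  0.306  0.61   1.888 -0.544  1.075 -1.269]
```

The rod shifted -11 mm in y for 0.3 rad, so the height offset belongs to the tool frame (rod ≈ 37 mm behind the reported TCP). I'll turn about the rod axis accordingly.

```bash
cat >> h.py <<'E'
OFF=np.array([165,3.7,-37.])
def hk(bx,ry,z,th=0.):
    "row to put the bend at rack (bx,ry,z), hook turned th"
    R=Ro.from_euler("z",.043)*Ro.from_euler("x",np.pi+th)
    return row(from_rack([bx,ry,z])-R.apply(OFF),R.as_euler("xyz"))
def bend():
    s=arm.get_state();R=Ro.from_euler("xyz",s["orientation"]);return to_rack(s["ee_pos"]+R.apply(OFF))
E
python3 - <<'E'
from h import *
print(bend());
for th in(.45,.6,.82):print(hk(76,-92,98,th))
E
```

```text
[  75.572 -100.089   94.569]
[  0.48  -14.53   -1.764   0.151   0.001   0.002]
[  0.488 -19.81   -3.546   0.301   0.001   0.002]
[  0.497 -26.933  -7.534   0.521   0.001   0.001]
```

Scaled: -27 mm is -0.027, -24.5 mm is -0.0245.

```bash
python3 steer.py '[{"ty":-0.01, "tz":-0.0005, "drx":0.08}, {"ty":-0.0145, "tz":-0.0017, "drx":0.15}, {"ty":-0.017, "tz":-0.0026, "drx":0.23}, {"ty":-0.02, "tz":-0.0036, "drx":0.3}, {"ty":-0.022, "tz":-0.0047, "drx":0.37}, {"ty":-0.0245, "tz":-0.006, "drx":0.44}, {"ty":-0.027, "tz":-0.0075, "drx":0.52}, {"ty":-0.027, "tz":-0.0075, "drx":0.52}, {"ty":-0.027, "tz":-0.0075, "drx":0.52}, {"ty":-0.027, "tz":-0.0075, "drx":0.52}]'; python3 - <<'E'
from h import *
s=arm.get_state();print(bend(),s["joints"],s["contact_force"])
p,d=arm.camera("side");cv2.imwrite("pics/side6.png",p);np.save("side6.npy",d)
cv2.imwrite("pics/c6.png",cv2.resize(p[110:270,190:390],None,fx=3.5,fy=3.5,interpolation=2))
print(s["contact_force"],(Ro.from_euler("z",-.043).apply(s["contact_force"])))
E
```

```text
time_s: 10.05
ee_pos: [550.5, 150.0, 75.7]
orientation: [-2.323, -0.001, 0.045]
contact_force: [-0.3, 0.4, -1.3]
gripper_width: 0.249
finger_force: 55.0
[ 75.969 -91.536  98.369] [-0.235  0.482  0.504  1.882 -1.03   1.367 -0.757] [-0.325  0.429 -1.335]
[-0.325  0.429 -1.335] [-0.307  0.442 -1.335]
```

View pics/c6.png

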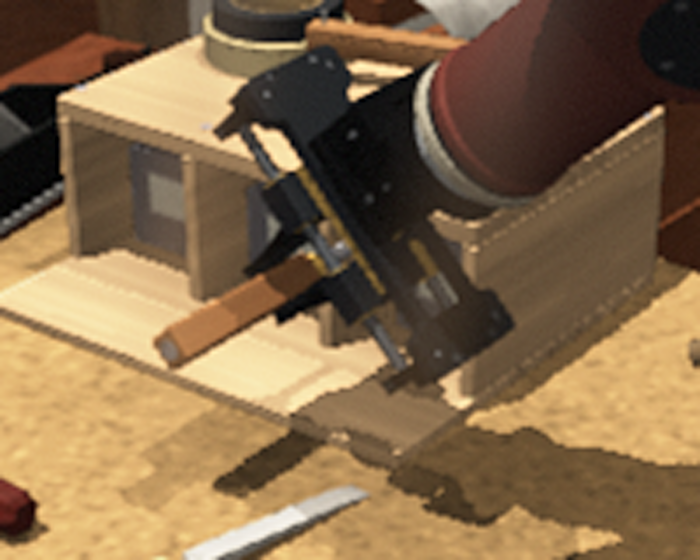

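The hook is turned in the right bay with the handle in front of the ledge at crop (165,350); the hand hides the beak. Now a slow tug.

Scaled: -8 mm is -0.008, -4 mm is -0.004.

```bash
python3 steer.py '[{"tx":-0.004}, {"tx":-0.008}]' | grep force:; for i in 1 2 3 4 5; do python3 steer.py '[{"tx":-0.002}, {"tx":-0.004}]' | grep contact; done; python3 - <<'E'
from h import *
print(bend())
E
```

```text
contact_force: [0.7, 0.4, -1.4]
finger_force: 55.0
contact_force: [0.7, 0.5, -2.3]
contact_force: [1.4, -0.1, -1.5]
contact_force: [1.0, 0.7, -1.5]
contact_force: [1.0, -0.3, -1.4]
contact_force: [1.6, -1.0, -1.3]
[ 47.744 -93.272  97.826]
```

Units first: shifts go in m. So -2 mm is -0.002, -4 mm is -0.004.

```bash
for i in 1 2; do python3 steer.py '[{"tx":-0.002}, {"tx":-0.004}]' | grep contact; done; python3 - <<'E'
from h import *
b=bend();print(b)
for th in(.6,.4,.2,0):print(hk(b[0]+14,-92,98,th))
E
```

```text
contact_force: [1.2, -0.7, -1.8]
contact_force: [0.4, -0.4, -1.2]
[ 39.725 -93.292  97.816]
[13.994  7.172  0.707 -0.22  -0.    -0.   ]
[13.995 14.417 -0.915 -0.42  -0.    -0.   ]
[13.997 21.195 -3.945 -0.62  -0.    -0.   ]
[13.999 27.237 -8.26  -0.82  -0.    -0.   ]
```

```bash
python3 steer.py '[{"tx":0.007, "ty":0.001}, {"tx":0.014, "ty":0.003, "tz":0.0003, "drx":-0.1}, {"tx":0.014, "ty":0.0072, "tz":0.0007, "drx":-0.22}, {"tx":0.014, "ty":0.011, "drx":-0.32}, {"tx":0.014, "ty":0.0144, "tz":-0.0009, "drx":-0.42}, {"tx":0.014, "ty":0.018, "tz":-0.0023, "drx":-0.52}, {"tx":0.014, "ty":0.0212, "tz":-0.004, "drx":-0.62}, {"tx":0.014, "ty":0.024, "tz":-0.006, "drx":-0.72}, {"tx":0.014, "ty":0.0272, "tz":-0.0083, "drx":-0.82}, {"tx":0.014, "ty":0.0272, "tz":-0.0083, "drx":-0.82}, {"tx":0.014, "ty":0.0272, "tz":-0.0083, "drx":-0.82}]'|grep contact; python3 - <<'E'
from h import *
print(bend(), hk(-40,-92,98,0),hk(-40,15,98,0))
E
```

```text
contact_force: [0.4, 0.6, -1.3]
[ 53.637 -91.121  97.641] [-93.596   0.634  -0.092  -0.002   0.001   0.001] [ -93.462 -106.366    0.136   -0.002    0.001    0.001]
```

```bash
cat >> h.py <<'E'
def boxes(tag=None,show=(1,2,3)):
    p,d=arm.camera("side");r=to_rack(dep("side",d).reshape(-1,3)).reshape(480,640,3);s=cv2.cvtColor(p,cv2.COLOR_BGR2HSV)[...,1]
    if tag: cv2.imwrite(f"pics/side{tag}.png",p);np.save(f"side{tag}.npy",d)
    for b,y in((1,110),(2,0),(3,-110)):
        k=(np.abs(r[...,1]-y)<46)&(r[...,0]>-90)&(r[...,0]<75)&(r[...,2]>16)&(r[...,2]<74)&(s<75);q=r[k]
        if b in show and len(q)>15: print(b,len(q),"x",np.percentile(q[:,0],[5,25,50,75,95]).round(1),"y",np.percentile(q[:,1]-y,[2,98]).round(1))
E
python3 steer.py '[{"tx":-0.02}, {"tx":-0.05}, {"tx":-0.08}, {"tx":-0.094}, {"tx":-0.094}]'|grep contact; python3 - <<'E'
from h import *
boxes("7");print(bend(),hk(-40,22,98,0))
E
```

```text
contact_force: [0.5, 0.0, -1.8]
2 58 x [40.2 41.5 43.2 45.7 66. ] y [-15.1  42.2]
3 441 x [30.5 32.5 33.7 35.3 38. ] y [-23.5  38.2]
[-40.513 -93.433  97.991] [   0.233 -114.902    0.45    -0.003    0.001   -0.003]
```

Box 3 slid 21 mm at about 1.1 N, so it is empty. Middle bay next.

```bash
python3 steer.py '[{"ty":-0.025}, {"ty":-0.06}, {"ty":-0.095}, {"ty":-0.115}, {"ty":-0.115}, {"tx":0.02, "ty":-0.115}, {"tx":0.05, "ty":-0.115}, {"tx":0.08, "ty":-0.115}, {"tx":0.1, "ty":-0.115}, {"tx":0.106, "ty":-0.115}, {"tx":0.106, "ty":-0.115}, {"tx":0.106, "ty":-0.115}]'|grep contact; python3 - <<'E'
from h import *
b=bend();print(b,arm.get_state()["joints"])
for th in(.2,.4,.6,.82):print(hk(b[0],22,98,th))
E
```

```text
contact_force: [0.4, -0.3, -1.4]
[65.22  22.065 97.576] [-0.941  0.335  0.54   1.796 -0.195  1.064 -1.859]
[ 0.028 -7.051 -1.717  0.2    0.001 -0.001]
[  0.017 -13.89   -4.608   0.4     0.001  -0.001]
[  0.006 -20.017  -8.8     0.6     0.001  -0.001]
[ -0.006 -25.647 -14.713   0.82    0.001  -0.001]
```

Scaled: -25.6 mm is -0.0256, -23 mm is -0.023.

```bash
python3 steer.py '[{"ty":-0.0035, "tz":-0.0008, "drx":0.1}, {"ty":-0.007, "tz":-0.0017, "drx":0.2}, {"ty":-0.0105, "tz":-0.003, "drx":0.3}, {"ty":-0.0139, "tz":-0.0046, "drx":0.4}, {"ty":-0.017, "tz":-0.0066, "drx":0.5}, {"ty":-0.02, "tz":-0.0088, "drx":0.6}, {"ty":-0.023, "tz":-0.0116, "drx":0.71}, {"ty":-0.0256, "tz":-0.0147, "drx":0.82}, {"ty":-0.0256, "tz":-0.0147, "drx":0.82}, {"ty":-0.0256, "tz":-0.0147, "drx":0.82}]' | grep contact; python3 steer.py '[{"tx":-0.004}, {"tx":-0.008}]' | grep contact; for i in 1 2 3 4 5; do python3 steer.py '[{"tx":-0.002}, {"tx":-0.004}]' | grep contact; done; python3 - <<'E'
from h import *
print(bend(),arm.get_state()["joints"])
E
```

```text
contact_force: [0.7, 0.4, -0.9]
contact_force: [0.3, -0.7, -0.4]
contact_force: [0.5, 0.3, -2.7]
contact_force: [0.5, -0.7, -1.3]
contact_force: [3.9, 0.4, -2.8]
contact_force: [4.9, 0.6, -2.5]
contact_force: [4.8, 0.8, -2.5]
[37.979 22.557 98.407] [-0.364  0.359  0.395  2.026 -1.083  1.177 -0.859]
```

A steady 4.8 N: the middle box is the full one. I'll drag it out to about 40 mm.

Scaled: -30 mm is -0.03, -24 mm is -0.024.

```bash
python3 steer.py '[{"tx":-0.003}, {"tx":-0.006}, {"tx":-0.009}, {"tx":-0.012}, {"tx":-0.015}, {"tx":-0.018}, {"tx":-0.021}, {"tx":-0.024}, {"tx":-0.027}, {"tx":-0.03}, {"tx":-0.033}, {"tx":-0.036}]' | grep contact;  python3 steer.py '[{"tx":-0.003}, {"tx":-0.006}, {"tx":-0.009}, {"tx":-0.012}, {"tx":-0.015}, {"tx":-0.018}, {"tx":-0.021}, {"tx":-0.024}, {"tx":-0.027}, {"tx":-0.03}, {"tx":-0.033}, {"tx":-0.036}]' | grep contact; python3 - <<'E'
from h import *
print(bend(),arm.get_state()["joints"]);rod("8")
p=cv2.imread("pics/side8.png");r=to_rack(dep("side",np.load("side8.npy")).reshape(-1,3)).reshape(480,640,3)
cv2.imwrite("pics/c8.png",np.hstack([cv2.resize(p[110:300,190:390],None,fx=2,fy=2),cv2.resize(cv2.imread("pics/top8.png")[150:340,160:350],None,fx=2,fy=2)]))
boxes()
E
```

```text
contact_force: [4.4, 0.4, -1.1]
contact_force: [4.9, -0.6, -1.8]
[-34.305  22.702  98.309] [-0.382  0.229  0.397  2.191 -1.061  1.125 -0.836]
side 179 [-37.6   1.6 264.1] [ 75.6  80.2 120.6]
   z(x) [  0.58  103.275] y(x) [  3.667 149.426]
top 430 [-36.3  22.1 274.3] [ 76.3  85.  122. ]
   z(x) [  0.272 101.839] y(x) [  3.815 204.091]
2 1179 x [-43.1 -40.3 -26.7  14.8  63.2] y [-39.2  40.6]
3 486 x [30.5 32.2 33.6 35.2 38.2] y [-23.7  37.6]
```

View pics/c8.png

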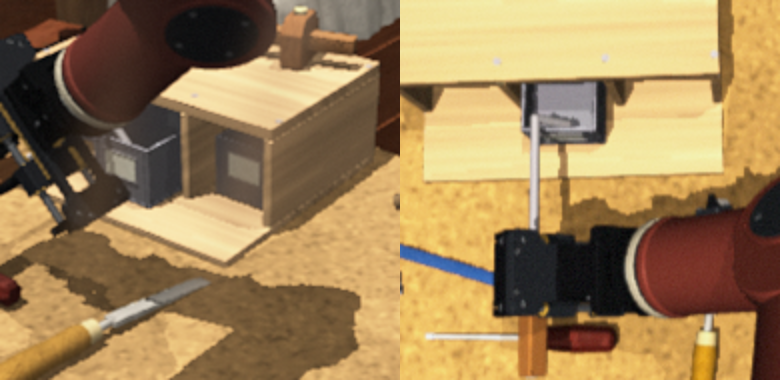

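Box 2's front stands about 41 mm past the board edge (top crop, front wall at (563,140)), and the other boxes are still inside. Unhooking and backing out.

```bash
python3 - <<'E'
from h import *
for th in(.6,.4,.2,0):print(hk(-22,22,99,th))
E
```

```text
[12.796  8.285 -1.299 -0.22   0.001 -0.   ]
[12.796 15.529 -2.924 -0.42   0.001  0.   ]
[12.794 22.307 -5.956 -0.62   0.001  0.   ]
[ 12.791  28.347 -10.274  -0.82    0.001   0.   ]
```

```bash
python3 steer.py '[{"tx":0.006}, {"tx":0.012, "ty":0.002, "drx":-0.08}, {"tx":0.0125, "ty":0.0083, "tz":-0.0013, "drx":-0.22}, {"tx":0.0125, "ty":0.012, "tz":-0.002, "drx":-0.32}, {"tx":0.0125, "ty":0.0155, "tz":-0.0029, "drx":-0.42}, {"tx":0.0125, "ty":0.019, "tz":-0.0043, "drx":-0.52}, {"tx":0.0125, "ty":0.0223, "tz":-0.006, "drx":-0.62}, {"tx":0.0125, "ty":0.0255, "tz":-0.008, "drx":-0.72}, {"tx":0.0125, "ty":0.0283, "tz":-0.0103, "drx":-0.82}, {"tx":0.0125, "ty":0.0283, "tz":-0.0103, "drx":-0.82}, {"tx":0.0125, "ty":0.0283, "tz":-0.0103, "drx":-0.82}]'|grep contact; python3 - <<'E'
from h import *
b=bend();s=arm.get_state();print(b,s["joints"],s["time_s"]);print(hk(-22,22,125,0),hk(-85,22,125,0))
print("to bench:",row([477,-141.5,60],[np.pi,0,.262]),row([477,-141.5,-25],[np.pi,0,.262]))
E
```

```text
contact_force: [-0.7, -0.7, -2.0]
[-22.259  22.311  98.154] [-0.848  0.152  0.305  1.975 -0.055  1.023 -2.043] 20.4
[  0.283   0.092 -26.532  -0.001   0.002   0.001] [-62.717   0.005 -26.413  -0.001   0.002   0.001]
to bench: [ 11.788 376.236   1.08   -0.001   0.002  -0.218] [ 11.948 376.319  86.08   -0.001   0.002  -0.218]
```

```bash
python3 steer.py '[{"tz":-0.013}, {"tx":-0.005, "tz":-0.026}, {"tx":-0.025, "ty":0.02, "tz":-0.026}, {"tx":-0.025, "ty":0.06, "tz":-0.026}, {"tx":-0.025, "ty":0.105, "tz":-0.026}, {"tx":-0.025, "ty":0.15, "tz":-0.026}, {"tx":-0.025, "ty":0.195, "tz":-0.026}, {"tx":-0.02, "ty":0.24, "tz":-0.026}, {"tx":-0.01, "ty":0.285, "tz":-0.026, "drz":-0.06}, {"ty":0.33, "tz":-0.02, "drz":-0.14}, {"tx":0.012, "ty":0.376, "drz":-0.218}, {"tx":0.012, "ty":0.376, "drz":-0.218}]'; python3 steer.py '[{}, {}, {}, {}]'|grep contact; python3 - <<'E'
from h import *
s=arm.get_state();print(s["ee_pos"],s["joints"],row([477,-141.5,-26],[np.pi,0,.262]))
E
```

```text
time_s: 21.6
ee_pos: [476.7, -147.7, 61.9]
orientation: [3.14, 0.0, 0.258]
contact_force: [-0.4, 0.1, -1.6]
gripper_width: 0.245
finger_force: 55.0
contact_force: [-0.2, 0.7, -1.4]
[ 477.681 -140.328   62.698] [-0.447  0.148  0.701  2.009 -0.114  1.021 -1.   ] [-1.082  1.017 88.696 -0.001 -0.001  0.   ]
```

Scaled: 88 mm is 0.088, 85 mm is 0.085.

```bash
python3 steer.py '[{"tz":0.025}, {"tz":0.05}, {"tz":0.07}, {"tz":0.08}, {"tz":0.085}, {"tz":0.088}, {"tz":0.088}, {"tz":0.088}]'; python3 steer.py '[{"tz":0.001}, {"tz":0.001}, {"tz":0.001}]'|grep -E "ee|contact"
```

```text
time_s: 22.8
ee_pos: [478.0, -141.7, -25.2]
orientation: [3.141, -0.001, 0.261]
contact_force: [0.7, 0.7, -0.6]
gripper_width: 0.247
finger_force: 55.0
ee_pos: [477.5, -141.6, -26.7]
contact_force: [0.4, -0.6, -1.2]
```

```bash
python3 steer.py '[{}, {}, {}, {}, {}, {}]' 0.7; python3 steer.py '[{"tz":-0.015}, {"tz":-0.045}, {"tz":-0.08}, {"tz":-0.12}, {"tz":-0.15}, {"tz":-0.18}, {"tz":-0.18}, {"tz":-0.18}, {"tz":-0.18}]'; python3 - <<'E'
from h import *
rod("9");boxes()
p=cv2.imread("pics/side9.png")
cv2.imwrite("pics/c9.png",np.hstack([cv2.resize(p[110:350,190:420],None,fx=1.7,fy=1.7),cv2.resize(cv2.imread("pics/top9.png")[100:340,150:380],None,fx=1.7,fy=1.7)]))
E
```

```text
time_s: 23.7
ee_pos: [477.4, -141.6, -26.9]
orientation: [3.142, -0.0, 0.261]
contact_force: [1.1, 0.4, 0.3]
gripper_width: 0.672
finger_force: 0.0
time_s: 24.6
ee_pos: [476.7, -141.4, 152.1]
orientation: [-3.141, 0.001, 0.261]
contact_force: [-0.3, 0.2, -0.5]
gripper_width: 0.701
finger_force: 0.0
side 225 [-37.2  27.5 264.9] [ 75.6  80.2 121.8]
   z(x) [  0.715 108.526] y(x) [  5.54  229.994]
top 310 [-36.7  39.9 279.2] [ 75.9  81.3 123.1]
   z(x) [  0.654 109.361] y(x) [  3.801 222.431]
1 253 x [43.9 46.  47.6 49.  51.5] y [-3.1 41.5]
2 1300 x [-43.1 -40.8 -33.5  11.3  61.5] y [-39.2  41.1]
3 511 x [30.2 32.3 33.8 35.2 37.5] y [-23.5  37.8]
```

View pics/c9.png

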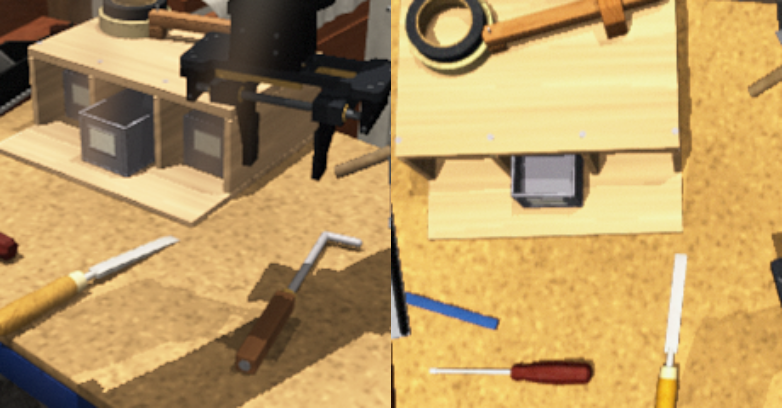

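The middle box stands out 41 mm, the other two are well inside (47 and 34 mm), and the hook lies flat on the bench at side crop (240–360, 240–365), free of the gripper.

```bash
python3 -c "
from rig import arm
print(arm.sign_off())"
```

```text
the job is handed in; nothing more can be done
None
```

I handed the job in at about 25 s: the full box is the middle one (4.8 N to slide; the right one took about 1.1 N, the left was not tugged), its front stands about 41 mm past the top board, the other two are wholly under it, and the hook lies on the bench clear of the boxes.

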